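# Lock the circuit board into its soldering jig

## Task

Two identical soldering jigs stand on the bench: one holds a circuit board, the other is empty. Swing the clamp arm of the jig that holds the board across the board, all the way into its catch, and let go of it. Leave the empty jig's arm as it stands and do not shift the board.

Things in the scene. Friction and masses are not known exactly. Their poses are not given: they have to be found in the camera images.
- board: Brass-coloured board, 90 x 96 x 3 mm (own x, y, z), loose with 1-2 mm play on its jig, a fixed 130 x 176 mm aluminium plate. Origin: centre of its underside, 40 mm above the bench; z up. In its x, y the clamp arm's vertical pivot is at (0, +70) mm (top 60 mm above the bench), the arm's catch at (0, -66) mm: a steel fork, mouth towards the board's -x, top 63 mm above the bench.
- swing_arm (a joint): Clamp arm of the board's jig, rad: level steel strip 14 mm wide, 148 mm long from its pivot, 50-56 mm above the bench, clear of the board. 0: closed at its stop, along the board's -y, end in the catch. Grows as it opens, clockwise from above (1.57: along the board's -x; limit 1.9). Starts at 0.8-1.6. Stiff hinge: stays where left, turns with about 1.5 N at the knob.
- swing_arm_knob (a point): Where to take that arm: on the axis of its upright round black knob (16 mm diameter, 56 to 96 mm above the bench), 86 mm above the bench, 85 mm from the pivot axis. It turns with the arm. All else on both jigs is lower than 64 mm, apart from the other arm's identical knob.
- spare_arm_knob (a point): The same point on the knob of the empty jig's identical arm, which also stands open and must stay as it is.

How it is judged:
By the outcome, as a careful person would: the job done as asked, in the order asked, and still so for the second after the job is handed in, with the robot touching nothing.
It also fails if it takes over 35 s, if anything falls off the work surface, if the arm or the gripper's body presses on something with over 40 N, if the wrist force passes 120 N, or if a joint passes its speed limit or range.

## Robot

A 6-joint arm with a two-finger parallel gripper is mounted at the origin on the work surface. World frame = base frame: x ahead of the robot, y to its left, z up, the work surface at z = 0. Lengths are in m, angles in rad, forces in N, time in s.
With the tool pointing down it reaches from about 0.35 to 1 m from the base axis. Payload 7.1 kg.
Tool frame: the origin (TCP) lies midway between the tips of the shut fingers; the grasp point (between the pads) lies env.grasp_offset behind it (env.grasp_offset is the distance from the TCP to the grasp point, in m); z points along the fingers, y is the direction in which the jaws open and shut (so a half turn about z gives the same grasp; the last joint's range is limited). The gripper opens to 85 mm and grips with 20 to 120 N. Pads are 22 mm wide; open, the fingers measure 114 mm over their backs; the gripper's body (76 mm by 85 mm) begins 54 mm behind the grasp point. The pads swing forward as they close: fully open they stand 13 mm farther back than shut.
Start: joints at [1.262, 0.423, 1.63, -0, 1.089, -0.019], TCP at [0.179, 0.599, 0.231] pointing down, gripper open.
Joint ranges: [-3, 3], [-0.9, 2.11], [0.09, 2.58], [-1.31, 4.45], [0.11, 2.69], [-2.54, 2.54]. Speed limits (rad/s): [2.39, 2.39, 3.01, 3.14, 3.14, 3.14].

## Interface

Orientations are given as a unit quaternion [w, x, y, z].
In Python, from rig import env, vision gives the robot as it stands.
- The arm moves only by the tool step_arm, never from a script. Its argument "motion" is a list of rows, each an object of numbers: "dx", "dy", "dz": the shift along the tool's x, y, z scaled (see below); "wx", "wy", "wz": the turn, a rotation vector about the tool's x, y, z scaled (see below); "fingers": the closure, from -1 (fully open) to 1 (shut). In form: [{"dx": .., "dy": .., "dz": .., "wx": .., "wy": .., "wz": .., "fingers": ..}, ...]. A call has 1 to 20 rows; each row shifts and turns the commanded pose from where the row before left it, along the tool's axes as they then stand; what a row does not reach is not made up. The controller multiplies each number of a shift by 0.25 m and each number of a turn by pi/2 rad. A row lasts 1/12 s, in which the tool goes at most 41.7 mm and 7.16 degrees, less where a joint would pass 70% of its speed; a pose out of reach is approached as far as the arm can. A call with a number of a shift or a turn outside -1 to 1 is refused whole. A call with a gripper value outside its range is refused whole. The fingers move at their own pace and stop on an object; "newtons" is the grip in N (left out, the last holds). Time passes only in rows, so rows that do not move let the fingers close. It gives the time, the measured TCP pose, the force and the opening at its end, in the units of the state.
- env.sense(): the state, without advancing time (a new reading comes with each control period).
- vision.get_image(name): name is "scene" or "top"; returns a dict with "pixels" (480x640x3 uint8, red, green, blue), "z_map" (480x640 float32, m along the optical axis (not along the pixel's ray), 0 where there is no reading), "mtx" (3x3 intrinsics, pixels), "dist" ([k1, k2, p1, p2, k3] as OpenCV has them; the pictures are not rectified), "extrinsics" (4x4, takes a point from camera to world coordinates). Camera axes: x right, y down, z forward; pixel columns grow to the right and rows downward; lengths in m; the calibration is good to about 2 mm. A picture is of the moment at which its call begins.
- env.finish_job(): hands the job in, once; it reports no verdict.
The state is a dict: "time_s": time; "joint_positions": joint angles; "qvel": joint speeds; "tau": joint torques, N m; "tool_pos": TCP position; "tool_rot": TCP orientation; "force": force on the tool from outside, world axes, zero at the start; "wrist_torque": the same for the moment, N m; "finger_gap": opening from 0.0 (shut) to 1.0 (fully open).
Only numpy, scipy, OpenCV 4.12 (cv2) and the standard library are available. Lean on these libraries where they do the work, as an engineer would, in place of code of your own. Each camera call takes 0.05 s, during which the arm holds its last target.

## Working session

There is one attempt and no reset: what is moved stays moved. The work goes in short steps, Python scripts to look and compute and a tool call to move; the robot and the scene stay as the last step left them, time stands still between calls to the robot, and variables do not carry over. Pictures are saved under pics/ and viewed, and the job is handed in when it is done.

Besides the shell and the picture viewer there is one more tool, called after "Call:" in YAML: its name, and indented under it one key for each argument. step_arm: Moves the arm, as the interface text tells. Its arguments: {"type":"object","properties":{"motion":{"type":"array"},"newtons":{"type":"number"}},"required":["motion"]}

```bash
mkdir -p pics; python3 - <<'E'
from rig import env, vision
import cv2,pickle
for n in("scene","top"):
    d=vision.get_image(n); pickle.dump(d,open(f"{n}.pkl","wb"))
    cv2.imwrite(f"pics/{n}0.png",d["pixels"][:,:,::-1])
    print(d["extrinsics"].round(3),d["mtx"],d["dist"])
print(env.sense(),env.grasp_offset)
E
```

```text
[[ 4.370e-01  6.870e-01 -5.800e-01  1.115e+00]
 [ 8.990e-01 -3.350e-01  2.810e-01 -2.150e-01]
 [-1.000e-03 -6.450e-01 -7.640e-01  7.980e-01]
 [ 0.000e+00  0.000e+00  0.000e+00  1.000e+00]] [[532.66362484   0.         321.13715336]
 [  0.         532.66362484 241.30352663]
 [  0.           0.           1.        ]] [0.00422022 0.         0.         0.         0.        ]
[[ 0.027 -0.99   0.138  0.477]
 [-1.    -0.026  0.009  0.015]
 [-0.005 -0.138 -0.99   1.07 ]
 [ 0.     0.     0.     1.   ]] [[609.73706166   0.         321.81439345]
 [  0.         609.73706166 241.46165409]
 [  0.           0.           1.        ]] [-0.17290339  0.          0.          0.          0.        ]
{'time_s': 0.1, 'joint_positions': array([ 1.26198683e+00,  4.23764945e-01,  1.63061930e+00, -1.50691916e-05,
        1.08862431e+00, -1.89772556e-02]), 'qvel': array([-0.00043089, -0.00216454, -0.00223116, -0.00031593,  0.00125782,
       -0.00034683]), 'tau': array([ 8.69856940e-04, -5.58427012e+01, -2.82445925e+01, -3.57510544e-05,
        3.09557414e-03,  2.96979601e-05]), 'tool_pos': array([0.17843161, 0.59846105, 0.23062086]), 'tool_rot': array([-1.08926110e-04,  1.44405930e-01,  9.89518280e-01, -6.99553225e-04]), 'force': array([ 0.08620164, -0.32475319, -0.54191072]), 'wrist_torque': array([-0.01372111, -0.01571809, -0.02666501]), 'finger_gap': 1.00074675849904} 0.0187
```

View pics/scene0.png

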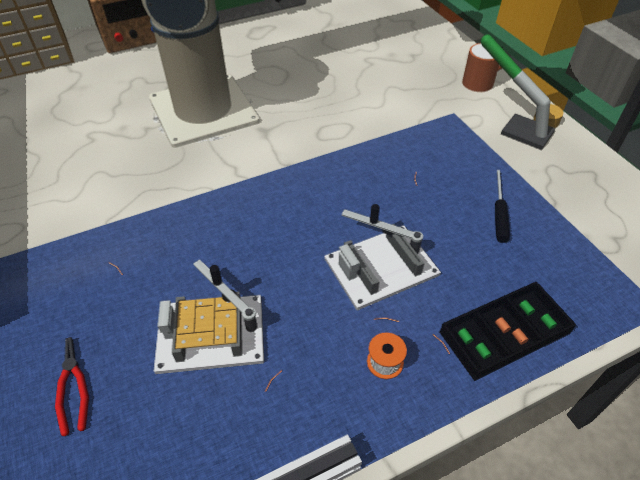

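View pics/top0.png

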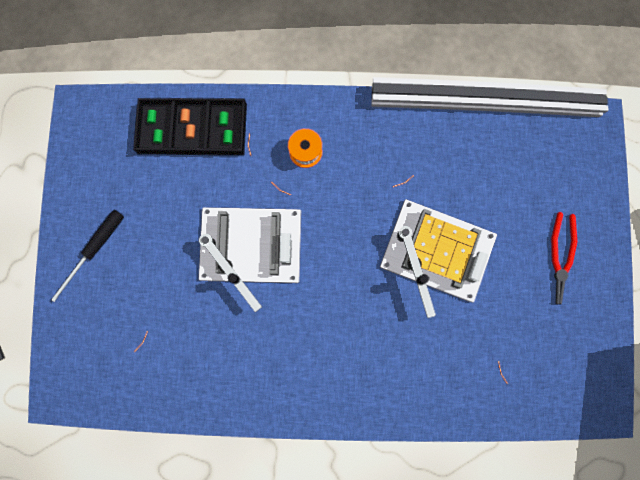

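```bash
cat > h.py <<'E'
import numpy as np,cv2
def cast(d,uv,z):
    uv=np.asarray(uv,float).reshape(-1,1,2)
    n=cv2.undistortPoints(uv,d["mtx"],d["dist"]).reshape(-1,2)
    T=d["extrinsics"]; r=np.c_[n,np.ones(len(n))]@T[:3,:3].T
    o=T[:3,3]; return o+r*((z-o[2])/r[:,2])[:,None]
def board(d):
    hsv=cv2.cvtColor(d["pixels"],cv2.COLOR_RGB2HSV)
    m=cv2.inRange(hsv,(17,110,110),(32,255,255))
    m=cv2.morphologyEx(m,cv2.MORPH_CLOSE,np.ones((7,7)))
    return m
E
python3 - <<'E'
from h import *; import pickle
for n,(x0,x1,y0,y1) in(("top",(370,510,190,330)),("scene",(140,280,250,380))):
    d=pickle.load(open(n+".pkl","rb"))
    m=board(d); q=np.zeros_like(m); q[y0:y1,x0:x1]=m[y0:y1,x0:x1]
    cs,_=cv2.findContours(q,cv2.RETR_EXTERNAL,cv2.CHAIN_APPROX_NONE)
    c=max(cs,key=cv2.contourArea)
    w=cast(d,c.reshape(-1,2),.043)[:,:2]
    print(n,cv2.contourArea(c),cv2.minAreaRect((w*1000).astype(np.float32)))
    cv2.imwrite(f"pics/{n}_crop.png",cv2.resize(d["pixels"][y0:y1,x0:x1,::-1],None,fx=4.2,fy=4.2,interpolation=cv2.INTER_CUBIC))
E
```

```text
top 2673.0 ((614.7130737304688, -182.63995361328125), (97.24430084228516, 90.85212707519531), 70.43875885009766)
scene 2603.0 ((613.1554565429688, -181.83815002441406), (96.8840103149414, 91.21151733398438), 69.97110748291016)
```

View pics/top_crop.png

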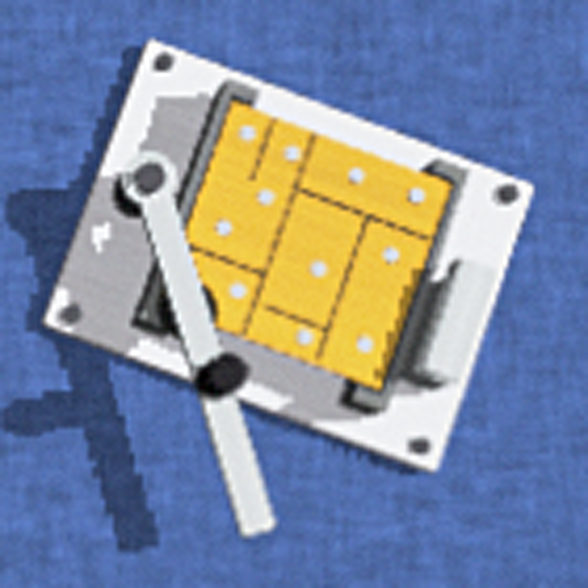

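View pics/scene_crop.png

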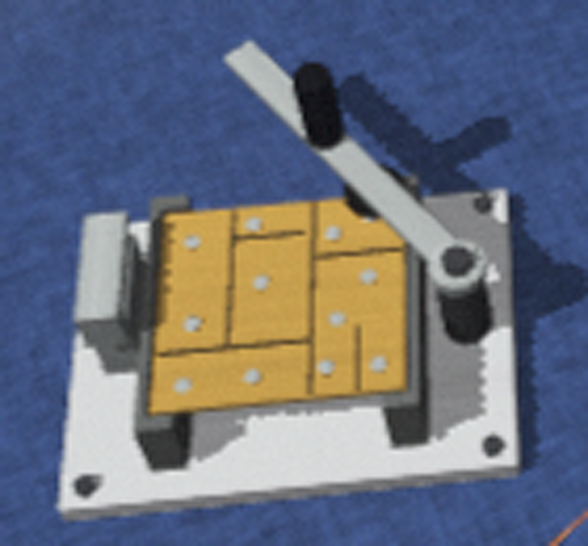

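```bash
python3 - <<'E'
from h import *; import pickle
t=pickle.load(open("top.pkl","rb"));s=pickle.load(open("scene.pkl","rb"))
print("piv",cast(t,[370+150/4.2,190+178/4.2],.06),cast(s,[140+459/4.2,250+263/4.2],.06))
print("knob",cast(t,[370+231/4.2,190+369/4.2],.096),cast(s,[140+313/4.2,250+73/4.2],.096))
print("knobbase",cast(t,[370+213/4.2,190+377/4.2],.056),cast(s,[140+327/4.2,250+138/4.2],.056))
print("end",cast(t,[370+259/4.2,190+533/4.2],.056),cast(s,[140+237/4.2,250+50/4.2],.056))
E
```

```text
piv [[ 0.63673246 -0.11705627  0.06      ]] [[ 0.63987865 -0.11489711  0.06      ]]
knob [[ 0.55790276 -0.14422346  0.096     ]] [[ 0.55528909 -0.13991673  0.096     ]]
knobbase [[ 0.55787017 -0.14354148  0.056     ]] [[ 0.55769842 -0.14120585  0.056     ]]
end [[ 0.49631644 -0.16252462  0.056     ]] [[ 0.49783304 -0.16046614  0.056     ]]
```

Call:
step_arm:
  motion:
    - {"dx": -0.0958, "dy": -0.1}
    - {"dx": -0.0958, "dy": -0.1}
    - {"dx": -0.0958, "dy": -0.1}
    - {"dx": -0.0958, "dy": -0.1}
    - {"dx": -0.0958, "dy": -0.1}
    - {"dx": -0.0958, "dy": -0.1}
    - {"dx": -0.0958, "dy": -0.1}
    - {"dx": -0.0958, "dy": -0.1}
    - {"dx": -0.0958, "dy": -0.1}
    - {"dx": -0.0958, "dy": -0.1}
    - {"dx": -0.0958, "dy": -0.1}
    - {"dx": -0.0958, "dy": -0.1}

```text
invalid input at $.motion[0]: expected keys dx, dy, dz, wx, wy, wz, fingers
```

Call:
step_arm:
  motion:
    - {"dx": -0.0958, "dy": -0.1}
    - {"dx": -0.0958, "dy": -0.1}
    - {"dx": -0.0958, "dy": -0.1}
    - {"dx": -0.0958, "dy": -0.1}
    - {"dx": -0.0958, "dy": -0.1}
    - {"dx": -0.0958, "dy": -0.1}
    - {"dx": -0.0958, "dy": -0.1}
    - {"dx": -0.0958, "dy": -0.1}
    - {"dx": -0.0958, "dy": -0.1}
    - {"dx": -0.0958, "dy": -0.1}
    - {"dx": -0.0958, "dy": -0.1}
    - {"dx": -0.0958, "dy": -0.1}

```text
invalid input at $.motion[0]: expected keys dx, dy, dz, wx, wy, wz, fingers
```

Call:
step_arm:
  motion:
    - {"wz": 0.077}
    - {"wz": 0.077}
    - {"wz": 0.077}
    - {"wz": 0.077}
    - {"wz": 0.077}
    - {"wz": 0.077}
    - {"wz": 0.077}
    - {"wz": 0.077}
    - {"wz": 0.077}
    - {"wz": 0.077}
    - {"wz": 0.077}
    - {"wz": 0.077}
    - {"wz": 0.077}
    - {"wz": 0.077}
    - {"wz": 0.077}
    - {"wz": 0.077}
    - {"wz": 0.077}
    - {"wz": 0.077}
    - {"wz": 0.077}
    - {"wz": 0.077}

```text
invalid input at $.motion[0]: expected keys dx, dy, dz, wx, wy, wz, fingers
```

Call:
step_arm:
  motion:
    - {"wz": 0.075}
    - {"dz": 0}

```text
invalid input at $.motion[0]: expected keys dx, dy, dz, wx, wy, wz, fingers
```

```bash
cat > st.py <<'E'
from rig import env
import numpy as np
from scipy.spatial.transform import Rotation as R
s=env.sense(); w=s["tool_rot"]; r=R.from_quat([*w[1:],w[0]]).as_matrix()
def goal(x,y,z,jaw):
    D=np.array([x,y,z])-s["tool_pos"]
    y_h=np.degrees(np.arctan2(r[1,1],r[0,1]))
    d=(jaw-y_h+90)%180-90
    print("units dxyz",(r.T@D/.25).round(4),"wz",round(-d/90,4))
print(s["time_s"],s["tool_pos"].round(4),s["joint_positions"].round(3),"F",s["force"].round(1),"gap",round(s["finger_gap"],3));print(r.round(3))
E
python3 - <<'E'
from st import *
goal(.557,-.142,.07,-72.1)
E
```

```text
0.1 [0.1784 0.5985 0.2306] [ 1.262  0.424  1.631 -0.     1.089 -0.019] F [ 0.1 -0.3 -0.5] gap 1.001
[[-0.958  0.286 -0.   ]
 [ 0.286  0.958 -0.001]
 [ 0.    -0.001 -1.   ]]
units dxyz [-2.2976 -2.4046  0.6459] wz -0.3834
```

All keys are required in every row; I'll send them in full.

Call:
step_arm:
  motion:
    - {"dx": -0.0958, "dy": -0.1, "dz": 0, "wx": 0, "wy": 0, "wz": 0, "fingers": -1}
    - {"dx": -0.0958, "dy": -0.1, "dz": 0, "wx": 0, "wy": 0, "wz": 0, "fingers": -1}
    - {"dx": -0.0958, "dy": -0.1, "dz": 0, "wx": 0, "wy": 0, "wz": 0, "fingers": -1}
    - {"dx": -0.0958, "dy": -0.1, "dz": 0, "wx": 0, "wy": 0, "wz": 0, "fingers": -1}
    - {"dx": -0.0958, "dy": -0.1, "dz": 0, "wx": 0, "wy": 0, "wz": 0, "fingers": -1}
    - {"dx": -0.0958, "dy": -0.1, "dz": 0, "wx": 0, "wy": 0, "wz": 0, "fingers": -1}
    - {"dx": -0.0958, "dy": -0.1, "dz": 0, "wx": 0, "wy": 0, "wz": 0, "fingers": -1}
    - {"dx": -0.0958, "dy": -0.1, "dz": 0, "wx": 0, "wy": 0, "wz": 0, "fingers": -1}
    - {"dx": -0.0958, "dy": -0.1, "dz": 0, "wx": 0, "wy": 0, "wz": 0, "fingers": -1}
    - {"dx": -0.0958, "dy": -0.1, "dz": 0, "wx": 0, "wy": 0, "wz": 0, "fingers": -1}
    - {"dx": -0.0958, "dy": -0.1, "dz": 0, "wx": 0, "wy": 0, "wz": 0, "fingers": -1}
    - {"dx": -0.0958, "dy": -0.1, "dz": 0, "wx": 0, "wy": 0, "wz": 0, "fingers": -1}

```text
time_s: 1.1
tool_pos: [0.3685, 0.2277, 0.2312]
tool_rot: [-0.0, 0.144, 0.99, -0.0]
force: [-0.4, 0.5, -0.2]
finger_gap: 1.0
```

```bash
python3 - <<'E'
from st import *
goal(.557,-.142,.07,-72.1)
E
```

```text
1.1 [0.3685 0.2277 0.2312] [ 0.526  0.137  2.035 -0.     0.97  -0.755] F [-0.4  0.5 -0.2] gap 1.0
[[-0.958  0.286 -0.   ]
 [ 0.286  0.958 -0.   ]
 [ 0.    -0.    -1.   ]]
units dxyz [-1.1449 -1.2017  0.645 ] wz -0.3832
```

Call:
step_arm:
  motion:
    - {"dx": -0.0954, "dy": -0.1, "dz": 0, "wx": 0, "wy": 0, "wz": 0, "fingers": -1}
    - {"dx": -0.0954, "dy": -0.1, "dz": 0, "wx": 0, "wy": 0, "wz": 0, "fingers": -1}
    - {"dx": -0.0954, "dy": -0.1, "dz": 0, "wx": 0, "wy": 0, "wz": 0, "fingers": -1}
    - {"dx": -0.0954, "dy": -0.1, "dz": 0, "wx": 0, "wy": 0, "wz": 0, "fingers": -1}
    - {"dx": -0.0954, "dy": -0.1, "dz": 0, "wx": 0, "wy": 0, "wz": 0, "fingers": -1}
    - {"dx": -0.0954, "dy": -0.1, "dz": 0, "wx": 0, "wy": 0, "wz": 0, "fingers": -1}
    - {"dx": -0.0954, "dy": -0.1, "dz": 0, "wx": 0, "wy": 0, "wz": 0, "fingers": -1}
    - {"dx": -0.0954, "dy": -0.1, "dz": 0, "wx": 0, "wy": 0, "wz": 0, "fingers": -1}
    - {"dx": -0.0954, "dy": -0.1, "dz": 0, "wx": 0, "wy": 0, "wz": 0, "fingers": -1}
    - {"dx": -0.0954, "dy": -0.1, "dz": 0, "wx": 0, "wy": 0, "wz": 0, "fingers": -1}
    - {"dx": -0.0954, "dy": -0.1, "dz": 0, "wx": 0, "wy": 0, "wz": 0, "fingers": -1}
    - {"dx": -0.0954, "dy": -0.1, "dz": 0, "wx": 0, "wy": 0, "wz": 0, "fingers": -1}

```text
time_s: 2.1
tool_pos: [0.557, -0.1417, 0.231]
tool_rot: [-0.0, 0.145, 0.99, 0.0]
force: [1.2, 0.5, 0.2]
finger_gap: 1.002
```

Call:
step_arm:
  motion:
    - {"dx": 0, "dy": 0, "dz": 0, "wx": 0, "wy": 0, "wz": 0.077, "fingers": -1}
    - {"dx": 0, "dy": 0, "dz": 0, "wx": 0, "wy": 0, "wz": 0.077, "fingers": -1}
    - {"dx": 0, "dy": 0, "dz": 0, "wx": 0, "wy": 0, "wz": 0.077, "fingers": -1}
    - {"dx": 0, "dy": 0, "dz": 0, "wx": 0, "wy": 0, "wz": 0.077, "fingers": -1}
    - {"dx": 0, "dy": 0, "dz": 0, "wx": 0, "wy": 0, "wz": 0.077, "fingers": -1}
    - {"dx": 0, "dy": 0, "dz": 0, "wx": 0, "wy": 0, "wz": 0.077, "fingers": -1}
    - {"dx": 0, "dy": 0, "dz": 0, "wx": 0, "wy": 0, "wz": 0.077, "fingers": -1}
    - {"dx": 0, "dy": 0, "dz": 0, "wx": 0, "wy": 0, "wz": 0.077, "fingers": -1}
    - {"dx": 0, "dy": 0, "dz": 0, "wx": 0, "wy": 0, "wz": 0.077, "fingers": -1}
    - {"dx": 0, "dy": 0, "dz": 0, "wx": 0, "wy": 0, "wz": 0.077, "fingers": -1}
    - {"dx": 0, "dy": 0, "dz": 0, "wx": 0, "wy": 0, "wz": 0.077, "fingers": -1}
    - {"dx": 0, "dy": 0, "dz": 0, "wx": 0, "wy": 0, "wz": 0.077, "fingers": -1}
    - {"dx": 0, "dy": 0, "dz": 0, "wx": 0, "wy": 0, "wz": 0.077, "fingers": -1}
    - {"dx": 0, "dy": 0, "dz": 0, "wx": 0, "wy": 0, "wz": 0.077, "fingers": -1}
    - {"dx": 0, "dy": 0, "dz": 0, "wx": 0, "wy": 0, "wz": 0.077, "fingers": -1}
    - {"dx": 0, "dy": 0, "dz": 0, "wx": 0, "wy": 0, "wz": 0.077, "fingers": -1}
    - {"dx": 0, "dy": 0, "dz": 0, "wx": 0, "wy": 0, "wz": 0.077, "fingers": -1}
    - {"dx": 0, "dy": 0, "dz": 0, "wx": 0, "wy": 0, "wz": 0.077, "fingers": -1}
    - {"dx": 0, "dy": 0, "dz": 0, "wx": 0, "wy": 0, "wz": 0.077, "fingers": -1}
    - {"dx": 0, "dy": 0, "dz": 0, "wx": 0, "wy": 0, "wz": 0.077, "fingers": -1}

```text
time_s: 3.77
tool_pos: [0.5565, -0.1399, 0.2309]
tool_rot: [-0.0, 0.977, 0.212, -0.0]
force: [-0.2, 0.3, -0.1]
finger_gap: 0.998
```

```bash
python3 - <<'E'
from st import *
goal(.557,-.142,.07,-72.1)
E
```

```text
3.7667 [ 0.5565 -0.1399  0.2309] [-0.267  0.349  1.745 -0.     1.048  0.877] F [-0.2  0.3 -0.1] gap 0.998
[[ 0.91   0.414 -0.001]
 [ 0.414 -0.91   0.   ]
 [-0.001 -0.001 -1.   ]]
units dxyz [-0.0012  0.0089  0.6437] wz 0.0728
```

Call:
step_arm:
  motion:
    - {"dx": -0.001, "dy": 0.009, "dz": 0, "wx": 0, "wy": 0, "wz": 0.073, "fingers": -1}
    - {"dx": 0, "dy": 0, "dz": 0.08, "wx": 0, "wy": 0, "wz": 0, "fingers": -1}
    - {"dx": 0, "dy": 0, "dz": 0.08, "wx": 0, "wy": 0, "wz": 0, "fingers": -1}
    - {"dx": 0, "dy": 0, "dz": 0.08, "wx": 0, "wy": 0, "wz": 0, "fingers": -1}
    - {"dx": 0, "dy": 0, "dz": 0.08, "wx": 0, "wy": 0, "wz": 0, "fingers": -1}
    - {"dx": 0, "dy": 0, "dz": 0.08, "wx": 0, "wy": 0, "wz": 0, "fingers": -1}
    - {"dx": 0, "dy": 0, "dz": 0.06, "wx": 0, "wy": 0, "wz": 0, "fingers": -1}
    - {"dx": 0, "dy": 0, "dz": 0.06, "wx": 0, "wy": 0, "wz": 0, "fingers": -1}
    - {"dx": 0, "dy": 0, "dz": 0.06, "wx": 0, "wy": 0, "wz": 0, "fingers": -1}
    - {"dx": 0, "dy": 0, "dz": 0.06, "wx": 0, "wy": 0, "wz": 0, "fingers": -1}
    - {"dx": 0, "dy": 0, "dz": 0, "wx": 0, "wy": 0, "wz": 0, "fingers": -1}
    - {"dx": 0, "dy": 0, "dz": 0, "wx": 0, "wy": 0, "wz": 0, "fingers": -1}

```text
time_s: 4.77
tool_pos: [0.5567, -0.1419, 0.0705]
tool_rot: [-0.0, 0.987, 0.158, -0.001]
force: [1.1, -0.5, -0.7]
finger_gap: 1.001
```

```bash
python3 - <<'E'
from rig import vision
import cv2
from st import *
goal(.557,-.142,.07,-72.1)
a=vision.get_image("scene")["pixels"][230:390,130:290,::-1]
cv2.imwrite("pics/s1.png",cv2.resize(a,None,fx=3.7,fy=3.7))
E
```

```text
4.7667 [ 0.5567 -0.1419  0.0705] [-0.27   0.579  1.829 -0.     0.736  0.982] F [ 1.1 -0.5 -0.7] gap 1.001
[[ 0.95   0.313 -0.002]
 [ 0.313 -0.95   0.001]
 [-0.002 -0.001 -1.   ]]
units dxyz [0.001  0.0007 0.0021] wz 0.0036
```

View pics/s1.png

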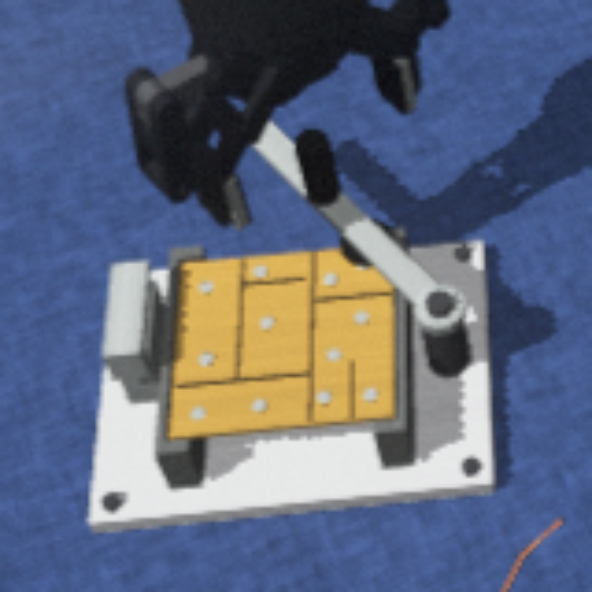

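The knob (crop ~318,160) stands midway between the fingertips (235,215 and 408,105). I'll close the fingers.

Call:
step_arm:
  motion:
    - {"dx": 0, "dy": 0, "dz": 0, "wx": 0, "wy": 0, "wz": 0, "fingers": 1}
    - {"dx": 0, "dy": 0, "dz": 0, "wx": 0, "wy": 0, "wz": 0, "fingers": 1}
    - {"dx": 0, "dy": 0, "dz": 0, "wx": 0, "wy": 0, "wz": 0, "fingers": 1}
    - {"dx": 0, "dy": 0, "dz": 0, "wx": 0, "wy": 0, "wz": 0, "fingers": 1}
    - {"dx": 0, "dy": 0, "dz": 0, "wx": 0, "wy": 0, "wz": 0, "fingers": 1}
    - {"dx": 0, "dy": 0, "dz": 0, "wx": 0, "wy": 0, "wz": 0, "fingers": 1}
    - {"dx": 0, "dy": 0, "dz": 0, "wx": 0, "wy": 0, "wz": 0, "fingers": 1}
    - {"dx": 0, "dy": 0, "dz": 0, "wx": 0, "wy": 0, "wz": 0, "fingers": 1}
    - {"dx": 0, "dy": 0, "dz": 0, "wx": 0, "wy": 0, "wz": 0, "fingers": 1}
    - {"dx": 0, "dy": 0, "dz": 0, "wx": 0, "wy": 0, "wz": 0, "fingers": 1}
  newtons: 30

```text
time_s: 5.65
tool_pos: [0.5577, -0.1422, 0.0717]
tool_rot: [0.0, 0.987, 0.158, 0.0]
force: [-1.2, -0.4, 4.7]
finger_gap: 0.169
```

```bash
python3 - <<'E'
from rig import vision
import cv2
from st import *
goal(.557,-.142,.07,-72.1)
a=vision.get_image("scene")["pixels"][230:390,130:290,::-1]
cv2.imwrite("pics/s2.png",cv2.resize(a,None,fx=3.7,fy=3.7))
E
```

```text
5.65 [ 0.5577 -0.1422  0.0717] [-0.27   0.577  1.829 -0.     0.735  0.982] F [-1.2 -0.4  4.7] gap 0.169
[[ 0.95   0.313  0.   ]
 [ 0.313 -0.95  -0.   ]
 [ 0.     0.    -1.   ]]
units dxyz [-0.0023 -0.0014  0.0067] wz 0.0036
```

View pics/s2.png

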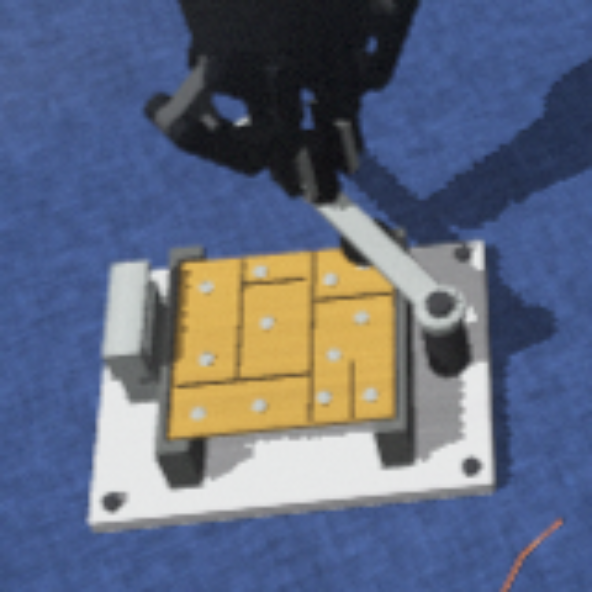

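Call:
step_arm:
  motion:
    - {"dx": 0.0002, "dy": 0.0119, "dz": 0, "wx": 0, "wy": 0, "wz": -0.0222, "fingers": 1}
    - {"dx": 0.0002, "dy": 0.0119, "dz": 0, "wx": 0, "wy": 0, "wz": -0.0222, "fingers": 1}
    - {"dx": 0.0002, "dy": 0.0119, "dz": 0, "wx": 0, "wy": 0, "wz": -0.0222, "fingers": 1}
    - {"dx": 0.0002, "dy": 0.0119, "dz": 0, "wx": 0, "wy": 0, "wz": -0.0222, "fingers": 1}
    - {"dx": 0.0002, "dy": 0.0119, "dz": 0, "wx": 0, "wy": 0, "wz": -0.0222, "fingers": 1}
    - {"dx": 0.0002, "dy": 0.0119, "dz": 0, "wx": 0, "wy": 0, "wz": -0.0222, "fingers": 1}
    - {"dx": 0.0002, "dy": 0.0119, "dz": 0, "wx": 0, "wy": 0, "wz": -0.0222, "fingers": 1}
    - {"dx": 0.0002, "dy": 0.0119, "dz": 0, "wx": 0, "wy": 0, "wz": -0.0222, "fingers": 1}

```text
time_s: 6.37
tool_pos: [0.568, -0.1635, 0.0717]
tool_rot: [-0.0, 0.955, 0.295, -0.0]
force: [-2.0, 0.3, 6.0]
finger_gap: 0.173
```

```bash
python3 - <<'E'
from st import *
P=np.array([.638,-.116]); v=s["tool_pos"][:2]-P
print("rad",np.hypot(*v),"heading",np.degrees(np.arctan2(v[1],v[0])))
a=np.radians(-162.1+26); goal(*(P+.085*np.array([np.cos(a),np.sin(a)])),.0717,-162.1+26+90)
E
```

```text
6.3667 [ 0.568  -0.1635  0.0717] [-0.3    0.594  1.793  0.     0.755  0.671] F [-2.   0.3  6. ] gap 0.173
[[ 0.826  0.564 -0.   ]
 [ 0.564 -0.826  0.   ]
 [-0.    -0.    -1.   ]]
rad 0.084594327444085 heading -145.85705748484583
units dxyz [ 0.0031  0.0576 -0.0001] wz -0.1065
```

Call:
step_arm:
  motion:
    - {"dx": 0.0002, "dy": 0.0119, "dz": 0, "wx": 0, "wy": 0, "wz": -0.0222, "fingers": 1}
    - {"dx": 0.0002, "dy": 0.0119, "dz": 0, "wx": 0, "wy": 0, "wz": -0.0222, "fingers": 1}
    - {"dx": 0.0002, "dy": 0.0119, "dz": 0, "wx": 0, "wy": 0, "wz": -0.0222, "fingers": 1}
    - {"dx": 0.0002, "dy": 0.0119, "dz": 0, "wx": 0, "wy": 0, "wz": -0.0222, "fingers": 1}
    - {"dx": 0.0002, "dy": 0.0119, "dz": 0, "wx": 0, "wy": 0, "wz": -0.0222, "fingers": 1}
    - {"dx": 0.0002, "dy": 0.0119, "dz": 0, "wx": 0, "wy": 0, "wz": -0.0222, "fingers": 1}
    - {"dx": 0.0002, "dy": 0.0119, "dz": 0, "wx": 0, "wy": 0, "wz": -0.0222, "fingers": 1}
    - {"dx": 0.0002, "dy": 0.0119, "dz": 0, "wx": 0, "wy": 0, "wz": -0.0222, "fingers": 1}
    - {"dx": 0.0002, "dy": 0.0119, "dz": 0, "wx": 0, "wy": 0, "wz": -0.0222, "fingers": 1}
    - {"dx": 0.0002, "dy": 0.0119, "dz": 0, "wx": 0, "wy": 0, "wz": -0.0222, "fingers": 1}
    - {"dx": 0.0002, "dy": 0.0119, "dz": 0, "wx": 0, "wy": 0, "wz": -0.0222, "fingers": 1}
    - {"dx": 0.0002, "dy": 0.0119, "dz": 0, "wx": 0, "wy": 0, "wz": -0.0222, "fingers": 1}
    - {"dx": 0.0002, "dy": 0.0119, "dz": 0, "wx": 0, "wy": 0, "wz": -0.0222, "fingers": 1}
    - {"dx": 0.0002, "dy": 0.0119, "dz": 0, "wx": 0, "wy": 0, "wz": -0.0222, "fingers": 1}
    - {"dx": 0.0002, "dy": 0.0119, "dz": 0, "wx": 0, "wy": 0, "wz": -0.0222, "fingers": 1}

```text
time_s: 7.62
tool_pos: [0.6013, -0.1922, 0.0717]
tool_rot: [-0.0, 0.847, 0.532, -0.0]
force: [-2.5, 1.9, 6.3]
finger_gap: 0.182
```

```bash
python3 - <<'E'
from st import *
P=np.array([.638,-.116]); v=s["tool_pos"][:2]-P
print("rad",np.hypot(*v),"heading",np.degrees(np.arctan2(v[1],v[0])))
a=np.radians(-109.8); goal(*(P+.085*np.array([np.cos(a),np.sin(a)])),.0717,-109.8+90)
E
```

```text
7.6167 [ 0.6013 -0.1922  0.0717] [-0.328  0.638  1.698 -0.     0.805  0.12 ] F [-2.5  1.9  6.3] gap 0.182
[[ 0.434  0.901 -0.   ]
 [ 0.901 -0.434  0.   ]
 [-0.    -0.    -1.   ]]
rad 0.0845724488631198 heading -115.73678376904182
units dxyz [ 0.0001  0.0352 -0.0001] wz -0.0656
```

Call:
step_arm:
  motion:
    - {"dx": 0.0002, "dy": 0.0119, "dz": 0, "wx": 0, "wy": 0, "wz": -0.0222, "fingers": 1}
    - {"dx": 0.0002, "dy": 0.0119, "dz": 0, "wx": 0, "wy": 0, "wz": -0.0222, "fingers": 1}
    - {"dx": 0, "dy": 0, "dz": 0, "wx": 0, "wy": 0, "wz": 0, "fingers": 1}

```text
time_s: 7.87
tool_pos: [0.6072, -0.1948, 0.0717]
tool_rot: [0.0, 0.828, 0.561, 0.0]
force: [-0.9, -0.3, 6.5]
finger_gap: 0.176
```

Call:
step_arm:
  motion:
    - {"dx": 0.0001, "dy": 0.006, "dz": 0, "wx": 0, "wy": 0, "wz": -0.011, "fingers": 1}
    - {"dx": 0.0001, "dy": 0.006, "dz": 0, "wx": 0, "wy": 0, "wz": -0.011, "fingers": 1}
    - {"dx": 0, "dy": 0, "dz": 0, "wx": 0, "wy": 0, "wz": 0, "fingers": 1}
    - {"dx": 0, "dy": 0, "dz": 0, "wx": 0, "wy": 0, "wz": 0, "fingers": 1}

```text
time_s: 8.2
tool_pos: [0.6094, -0.1956, 0.0717]
tool_rot: [-0.0, 0.818, 0.575, -0.0]
force: [-1.8, 1.8, 6.8]
finger_gap: 0.169
```

```bash
python3 - <<'E'
from st import *
P=np.array([.638,-.116]); v=s["tool_pos"][:2]-P
print("rad",np.hypot(*v),"heading",np.degrees(np.arctan2(v[1],v[0])))
a=np.radians(-109.8); goal(*(P+.085*np.array([np.cos(a),np.sin(a)])),.0717,-109.8+90)
E
```

```text
8.2 [ 0.6094 -0.1956  0.0717] [-0.329  0.648  1.677 -0.     0.817  0.017] F [-1.8  1.8  6.8] gap 0.169
[[ 0.339  0.941 -0.001]
 [ 0.941 -0.339  0.   ]
 [-0.    -0.001 -1.   ]]
rad 0.0845536588967854 heading -109.77411592223156
units dxyz [-0.0018 -0.0002 -0.0002] wz -0.0002
```

Call:
step_arm:
  motion:
    - {"dx": 0, "dy": 0.004, "dz": 0, "wx": 0, "wy": 0, "wz": -0.006, "fingers": 1}
    - {"dx": 0, "dy": 0, "dz": 0, "wx": 0, "wy": 0, "wz": 0, "fingers": 1}

```text
time_s: 8.37
tool_pos: [0.6094, -0.1956, 0.0716]
tool_rot: [-0.001, 0.815, 0.579, -0.001]
force: [-5.9, 2.0, 9.8]
finger_gap: 0.175
```

Call:
step_arm:
  motion:
    - {"dx": 0, "dy": 0.004, "dz": 0, "wx": 0, "wy": 0, "wz": -0.006, "fingers": 1}
    - {"dx": 0, "dy": 0, "dz": 0, "wx": 0, "wy": 0, "wz": 0, "fingers": 1}

```text
time_s: 8.53
tool_pos: [0.6095, -0.1956, 0.0716]
tool_rot: [-0.002, 0.813, 0.583, -0.001]
force: [-8.3, 3.4, 11.9]
finger_gap: 0.173
```

Resistance is rising while the position stays put, so the arm is at its stop. I'll release and back off upward.

Call:
step_arm:
  motion:
    - {"dx": 0, "dy": 0, "dz": 0, "wx": 0, "wy": 0, "wz": 0, "fingers": -1}
    - {"dx": 0, "dy": 0, "dz": 0, "wx": 0, "wy": 0, "wz": 0, "fingers": -1}
    - {"dx": 0, "dy": 0, "dz": 0, "wx": 0, "wy": 0, "wz": 0, "fingers": -1}
    - {"dx": 0, "dy": 0, "dz": 0, "wx": 0, "wy": 0, "wz": 0, "fingers": -1}
    - {"dx": 0, "dy": 0, "dz": 0, "wx": 0, "wy": 0, "wz": 0, "fingers": -1}
    - {"dx": 0, "dy": 0, "dz": 0, "wx": 0, "wy": 0, "wz": 0, "fingers": -1}
    - {"dx": 0, "dy": 0, "dz": 0, "wx": 0, "wy": 0, "wz": 0, "fingers": -1}
    - {"dx": 0, "dy": 0, "dz": 0, "wx": 0, "wy": 0, "wz": 0, "fingers": -1}

```text
time_s: 9.2
tool_pos: [0.6115, -0.1964, 0.0713]
tool_rot: [-0.0, 0.813, 0.582, -0.0]
force: [0.4, -0.0, -0.7]
finger_gap: 1.0
```

Call:
step_arm:
  motion:
    - {"dx": 0, "dy": 0, "dz": -0.04, "wx": 0, "wy": 0, "wz": 0, "fingers": -1}
    - {"dx": 0, "dy": 0, "dz": -0.08, "wx": 0, "wy": 0, "wz": 0, "fingers": -1}
    - {"dx": 0, "dy": 0, "dz": -0.1, "wx": 0, "wy": 0, "wz": 0, "fingers": -1}
    - {"dx": 0, "dy": 0, "dz": -0.1, "wx": 0, "wy": 0, "wz": 0, "fingers": -1}
    - {"dx": 0, "dy": 0, "dz": -0.1, "wx": 0, "wy": 0, "wz": 0, "fingers": -1}
    - {"dx": 0, "dy": 0, "dz": -0.1, "wx": 0, "wy": 0, "wz": 0, "fingers": -1}
    - {"dx": -0.12, "dy": 0, "dz": -0.05, "wx": 0, "wy": 0, "wz": 0, "fingers": -1}
    - {"dx": -0.12, "dy": 0, "dz": 0, "wx": 0, "wy": 0, "wz": 0, "fingers": -1}
    - {"dx": -0.12, "dy": 0, "dz": 0, "wx": 0, "wy": 0, "wz": 0, "fingers": -1}
    - {"dx": -0.12, "dy": 0, "dz": 0, "wx": 0, "wy": 0, "wz": 0, "fingers": -1}
    - {"dx": -0.12, "dy": 0, "dz": 0, "wx": 0, "wy": 0, "wz": 0, "fingers": -1}
    - {"dx": -0.12, "dy": 0, "dz": 0, "wx": 0, "wy": 0, "wz": 0, "fingers": -1}
    - {"dx": -0.12, "dy": 0, "dz": 0, "wx": 0, "wy": 0, "wz": 0, "fingers": -1}
    - {"dx": 0, "dy": 0, "dz": 0, "wx": 0, "wy": 0, "wz": 0, "fingers": -1}

```text
time_s: 10.37
tool_pos: [0.5422, -0.4, 0.2148]
tool_rot: [0.001, 0.814, 0.581, -0.0]
force: [0.1, 0.3, 0.4]
finger_gap: 1.0
```

```bash
python3 - <<'E'
from rig import vision
import cv2,pickle
from st import *
t=vision.get_image("top");c=vision.get_image("scene")
pickle.dump(t,open("top1.pkl","wb"));pickle.dump(c,open("scene1.pkl","wb"))
cv2.imwrite("pics/t3.png",t["pixels"][:,:,::-1])
a=cv2.resize(t["pixels"][190:330,370:510,::-1],(400,400),interpolation=cv2.INTER_CUBIC)
b=cv2.resize(c["pixels"][250:390,140:280,::-1],(400,400),interpolation=cv2.INTER_CUBIC)
cv2.imwrite("pics/tc3.png",np.hstack([a,b]))
from h import *
for n,d,(x0,x1,y0,y1) in(("top",t,(370,510,190,330)),("scene",c,(140,280,250,380))):
    o=pickle.load(open(n+".pkl","rb"))
    for D in(o,d):
        m=board(D); q=np.zeros_like(m); q[y0:y1,x0:x1]=m[y0:y1,x0:x1]
        ys,xs=np.nonzero(q); print(n,cv2.minAreaRect((cast(D,np.c_[xs,ys],.043)[:,:2]*1000).astype(np.float32)))
    df=cv2.absdiff(o["pixels"],d["pixels"]).max(2)
    e=df[190:330,180:310] if n=="top" else df[195:310,315:450]
    print("spare jig changed px",(e>40).sum())
E
```

```text
10.3667 [ 0.5422 -0.4     0.2148] [-0.653  0.511  1.528 -0.002  1.101 -0.321] F [0.1 0.3 0.4] gap 1.0
[[ 0.325  0.946  0.001]
 [ 0.946 -0.325 -0.003]
 [-0.002  0.001 -1.   ]]
top ((614.7130737304688, -182.63995361328125), (97.24430084228516, 90.85212707519531), 70.43875885009766)
top ((614.7130737304688, -182.63995361328125), (97.24430084228516, 90.85212707519531), 70.43875885009766)
spare jig changed px 874
scene ((613.1554565429688, -181.83815002441406), (96.8840103149414, 91.21151733398438), 69.97110748291016)
scene ((613.1126098632812, -181.85231018066406), (97.20066833496094, 90.91290283203125), 70.21656799316406)
spare jig changed px 882
```

View pics/tc3.png

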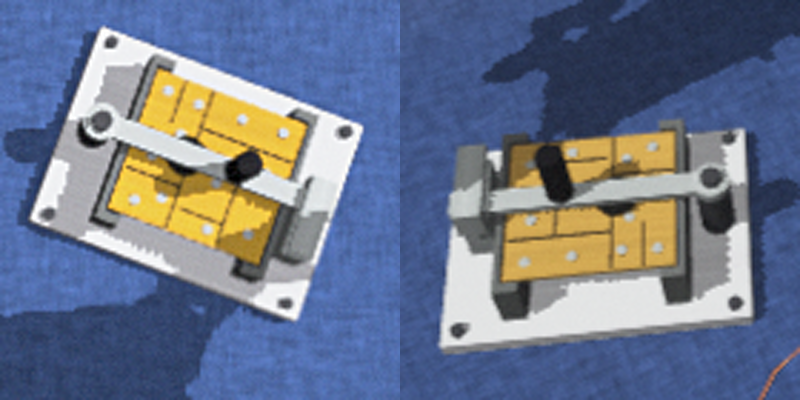

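View pics/t3.png

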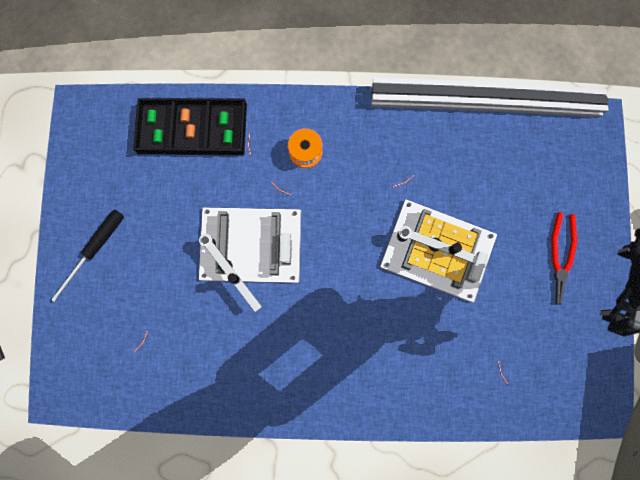

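```bash
python3 - <<'E'
from h import *; import pickle
for n,(x0,x1,y0,y1) in(("top",(390,500,210,300)),("scene",(150,260,280,370))):
    d=pickle.load(open(n+"1.pkl","rb"));o=pickle.load(open(n+".pkl","rb"))
    f=lambda a:cv2.resize(a["pixels"][y0:y1,x0:x1,::-1],None,fx=7,fy=7,interpolation=cv2.INTER_CUBIC)
    im=f(d)
    # predicted closed-arm outline at z .056
    P=np.array([.638,-.116])
    for deg,col in((-109.8,(0,0,255)),):
        a=np.radians(deg);u=np.array([np.cos(a),np.sin(a)]);w=np.array([-u[1],u[0]])
        pts=[P+.007*w,P+.148*u+.007*w,P+.148*u-.007*w,P-.007*w]
        T=np.linalg.inv(d["extrinsics"]);p3=np.c_[np.array(pts),[.056]*4]
        uv=cv2.projectPoints(p3,cv2.Rodrigues(T[:3,:3])[0],T[:3,3],d["mtx"],d["dist"])[0].reshape(-1,2)
        cv2.polylines(im,[((uv-[x0,y0]+.5)*7).astype(int)],True,col,1)
    cv2.imwrite(f"pics/{n}_z.png",im)
E
```

```text
(no output)
```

View pics/top_z.png

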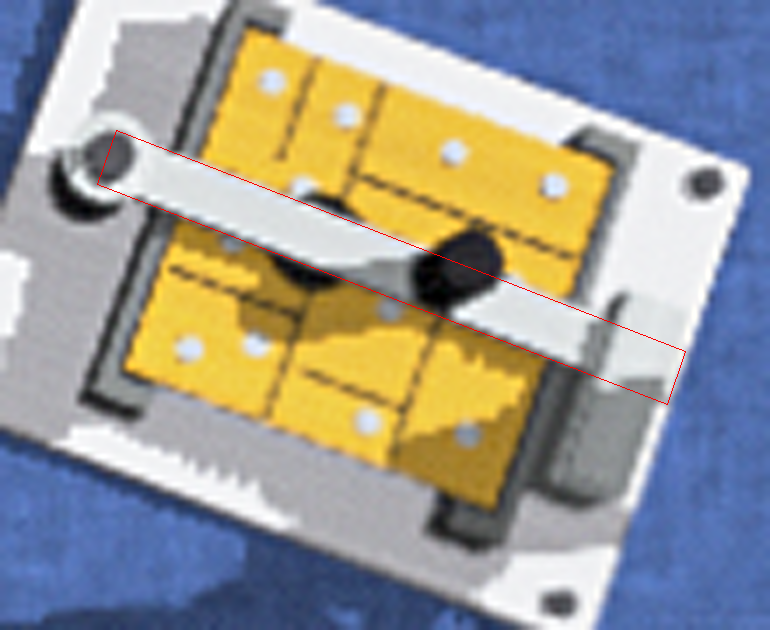

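View pics/scene_z.png

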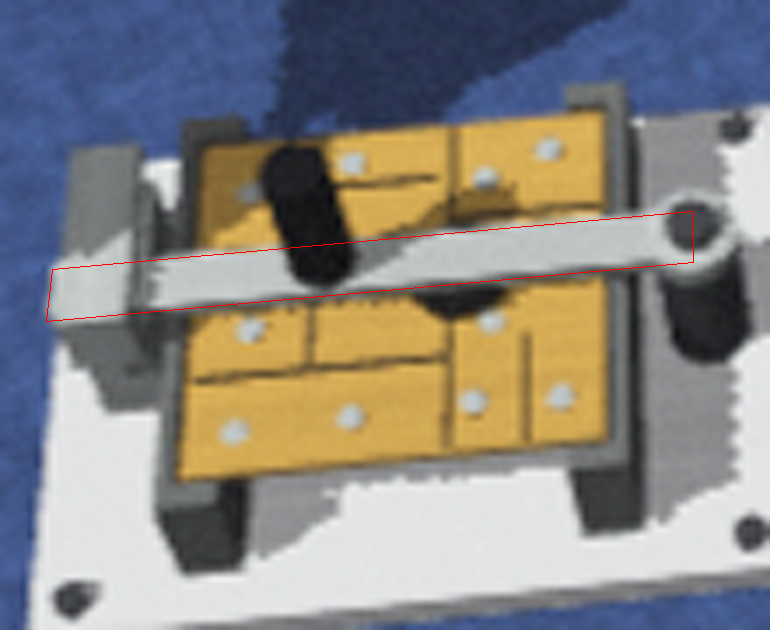

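The arm lies on the predicted closed outline in both views, with its end under the fork. The spare arm is at the same pixels as before (pivot 205,240; knob 234,278; end 257,308), and the changed pixels around it are consistent with the robot's shadow.

```bash
python3 -c "
from rig import env
print(env.finish_job())"
```

```text
the job is handed in; nothing more can be done
None
```

The clamp arm on the board's jig is closed into its catch, and the job is handed in at about 10.5 s of the 35 s allowed. I gripped the knob, swung the arm about 52° along its arc, pressed until it met the stop, then let go and backed the gripper clear.

- **Closing:** in the last two small moves the position held while the sideways push rose to about 9 N (about 15 N in all at the wrist), so the arm was against its stop. Afterwards both cameras showed the arm on the predicted closed outline, with its end inside the fork.
- **Board:** its outline gave the same position as before, with no difference in the top view and under 0.1 mm in the scene view.
- **Empty jig:** a before/after comparison showed about 880 changed pixels around this jig in each view. I put this down to the robot's shadow, because the arm's pivot, knob and end are at the same pixels in the top view. I did not run a separate measurement to confirm it.
- **Refused calls:** my first four move calls were refused because the rows lacked some keys, so nothing moved. I resent them in full.

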